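# Unlatch the sample box and cover it

### The arm

A 6-joint arm with a two-finger parallel gripper is mounted at the origin on the work surface. World frame = base frame: x ahead of the robot, y to its left, z up, the work surface at z = 0. Lengths are in m, angles in rad, forces in N, time in s.
With the tool pointing down it reaches from about 0.325 to 0.85 m from the base axis. Payload 15.5 kg.
Tool frame: the origin (TCP) lies on the centre line of the jaws, within the pads' length; the fingertips stand 14 mm ahead of it and the grasp point (between the pads) lies 5 mm behind it (tip_reach is the distance from the TCP to the fingertips, in m); z points along the fingers, y is the line along which they close (so a half turn about z gives the same grasp; the last joint's range is limited). The gripper opens to 91 mm and grips with 3 to 60 N. Pads are 32 mm wide; open, the fingers measure 118 mm over their backs; the gripper's body (76 mm by 178 mm) begins 60 mm behind the grasp point.
Start: joints at [-0.096, 0.494, 1.345, -0, 1.302, -0.096], TCP at [0.625, 0, 0.228] pointing down, gripper open.
Joint ranges: [-2.91, 2.91], [-0.82, 2.16], [0.22, 2.67], [-1.22, 4.37], [0.12, 2.79], [-3.08, 3.08]. Speed limits (rad/s): [1.89, 1.89, 2.57, 3.01, 3.01, 3.01].

### API

Orientations are given as a unit quaternion [w, x, y, z].
In Python, from plant import observe, get_image, job_done, recognise, tip_reach gives the robot as it stands.
- The arm moves only by the tool send_rows, never from a script. Its argument "targets" is a list that holds one entry, the list of rows, each a list of 5 numbers: the shift along the tool's x, y, z in m, then the turn about the tool's z in degrees, then the finger opening in m, from 0 to 0.0912. In form: [[[dx, dy, dz, spin, gripper], ...]]. A call has 1 to 12 rows; each row shifts and turns the commanded pose from where the row before left it, along the tool's axes as they then stand; what a row does not reach is not made up. A row lasts 1/12 s, in which the tool goes at most 41.7 mm and 7.16 degrees, less where a joint would pass 70% of its speed; a pose out of reach is approached as far as the arm can. A call with a gripper value outside its range is refused whole. The fingers move at their own pace and stop on an object; "squeeze" is the grip in N (left out, the last holds). Time passes only in rows, so rows that do not move let the fingers close. It gives the time, the measured TCP pose, the force, the opening and the grip force at its end, in the units of the state.
- observe(): the state, without advancing time (a new reading comes with each control period).
- get_image(name): name is "scene" or "side" or "wrist"; returns a dict with "frame" (384x512x3 uint8, red, green, blue), "K" (3x3 intrinsics, pixels), "rvec" (rotation vector, rad) and "tvec" (3), from world to camera coordinates, as OpenCV has them. Camera axes: x right, y down, z forward; pixel columns grow to the right and rows downward; lengths in m; the calibration is good to about 2 mm. A picture is of the moment at which its call begins. There is no depth.
- job_done(): hands the job in; it is judged then, once.
Trained networks look in a picture, given as the dict that the camera call returned (one of the last four; its "shot" number tells which), for a name from the list of things; names that differ only in an ending like _2 or _b are one class to them, and where a whole thing is asked for, a point or a joint stands for the part that bears it (a point fixed in the world has none). Each returns a list of dicts, best first, with "confidence" (0 to 1); they miss things now and then, are a little off and sometimes report something else, mostly with a low value. They report only what shows in the picture. A call takes as long as a camera call. They do not tell look-alikes from the thing itself.
- recognise(picture, label): "extent" ([left, top, width, height] as shares, 0 to 1, of the picture: columns of its width, rows of its height, round what is visible of it).
The state is a dict: "t": time; "joints": joint angles; "dq": joint speeds; "effort": joint torques, N m; "tcp_pos": TCP position; "tcp_rot": TCP orientation; "contact_force": force on the tool from outside, world axes, zero at the start; "wrist_torque": the same for the moment, N m; "gripper_width": finger opening in m; "gripper_force": force on a finger pad.
Only numpy, scipy, OpenCV 4.12 (cv2) and the standard library are available. Lean on these libraries where they do the work, as an engineer would, in place of code of your own. Each camera call takes 0.05 s, during which the arm holds its last target. There are 200 camera calls.

### The job

The slide's finger is latched over the mouth of the sample box: first lift the slide out of its notch without taking it off the rail, shift it outwards past the end of the box and let it drop fully into the very next notch. Then take the cover plate out of its rack, lay it flat on the rubber mat and let go, and take it again by its long edges to set it flat and square on the box so that it closes the mouth edge to edge. Leave the jars, bottle, crucible, loose lid and hand tools undisturbed.

Things in the scene. Friction and masses are not known exactly. Their poses are not given: they have to be found in the camera images.
- fixture: Fixed fixture on a blue base plate; origin at bench level under the centre of the aluminium sample box, z up. Box 60 (x) x 110 (y) mm outside, walls 6 mm, rim 76 mm above the bench. Steel rail along y beside it: centre plane x = +62 mm, 14 mm thick, y -45 to +140 mm, flat top 62 mm above the bench, with notches 16 mm wide and 16 mm deep at y = -10, 35, 80, 125 mm.
- box_top (a point): Centre of the box's mouth, level with its rim (76 mm above the bench); axes as the fixture's (x across the 60 mm width, y along the 110 mm length).
- notch_start (a point): Rail top at the middle of the notch where the slide starts (fixture x 62, y 35, z 62 mm); axes as the fixture's. The slide's cheeks hang 32 mm below the rail top on either side of the rail, 2 mm play each; its round-nosed tooth, 12 mm wide along y, reaches 13 mm down into the notch: raise it more than 13 mm (about 18) to leave the notch, less than 32 mm to stay on the rail.
- notch_next (a point): Rail top at the middle of the very next notch outwards (+y of the fixture, 45 mm from the start notch; fixture x 62, y 80, z 62 mm); axes as the fixture's. With the slide here its finger is past the end of the box.
- slide: Loose dark steel slide, 0.2 kg, astride the rail. Origin: middle of its 28 (x) x 40 (y) mm saddle's underside, which rests on the rail top; axes as the fixture's. Grip post 24 (x) x 18 (y) mm, its top 62 mm above the origin, its +-y faces free to grip from 28 to 62 mm. A flat finger 16 mm wide juts to x = -60 mm, 18 to 25 mm above the origin, over the box.
- rack: Fixed white plastic rack 120 (x) x 130 (y) mm, three slots along y, base 8 mm thick, slot walls up to 32 mm above the bench; origin at bench level under its centre, where the middle slot (15 mm wide) holds the cover plate on edge.
- cover: Loose flat aluminium plate, 0.18 kg: 12 mm thick along own x, 110 mm along y, 60 mm along z; both faces alike. Origin at the middle of the long edge it stands on in the rack (own z up, 8 mm above the bench); top edge 68 mm above the bench, 36 mm clear of the slot walls. Stood on this edge on a flat surface it stays, and tips over flat when its top is pushed across.
- cover_center (a point): Centre of the cover plate (30 mm along the cover's z from its origin); axes as the cover's. When the cover lies on the box, this point is 6 mm above the rim.
- mat: Fixed black rubber mat 150 x 150 mm, 3 mm thick, flat on the bench, kept clear; origin under its centre, at bench level.
- jar1: Bystander: glass jar with lid, 86 mm across, 118 mm tall; origin under its centre.
- jar2: Bystander: another glass jar with lid, 86 mm across, 118 mm tall; origin under its centre.
- bottle: Bystander: amber bottle 64 mm across, 150 mm tall; origin under its centre.
- crucible: Bystander: small white ceramic crucible 54 mm across, 50 mm tall; origin under its centre.
- jar_lid: Bystander: round jar lid lying on the bench, 72 mm across, 13 mm thick; origin under its centre.
- spatula: Bystander: spatula lying on the bench.
- brush: Bystander: brush lying on the bench.
There are look-alikes about, which are no part of the job. What is meant by the slide is not purple, and is the larger of those in its own colour.

How it is judged:
By the outcome, as a careful person would: the job done as asked, in the order asked, and still so for the second after the job is handed in, with the robot touching nothing.
It also fails if it takes over 58 s, if anything falls off the work surface, if the arm or the gripper's body presses on something with over 40 N, if the wrist force passes 120 N, or if a joint passes its speed limit or range.

## Working session

There is one attempt and no reset: what is moved stays moved. The work goes in short steps, Python scripts to look and compute and a tool call to move; the robot and the scene stay as the last step left them, time stands still between calls to the robot, and variables do not carry over. Pictures are saved under pics/ and viewed, at most 10 in all, crops included, and the job is handed in when it is done.

Besides the shell and the picture viewer there is one more tool, called after "Emit:" as a command line: name --argument value ..., lists and objects as JSON in quotes. send_rows: Moves the arm, as the interface text tells. Its arguments: {"type":"object","properties":{"targets":{"type":"array","items":{"type":"array","items":{"type":"array","items":{"type":"number"}}}},"squeeze":{"type":"number"}},"required":["targets"]}

```bash
ls; mkdir -p pics; python3 - <<'E'
from plant import *
import cv2,numpy as np
print(observe())
ims=[]
for n in ["scene","side"]:
    p=get_image(n); 
    ims.append(p["frame"])
    R=cv2.Rodrigues(np.array(p["rvec"]))[0]
    print(n,np.array(p["K"]).round(1).tolist(),"cam pos",(-R.T@np.array(p["tvec"]).ravel()).round(3), "fwd",R[2].round(2))
    for l in ["fixture","slide","rack","cover","mat"]:
        for d in recognise(p,l)[:3]:
            e=d["extent"]; print(n,l,round(d["confidence"],2),[round(e[0]*512),round(e[1]*384),round((e[0]+e[2])*512),round((e[1]+e[3])*384)])
    cv2.imwrite(f"pics/{n}0.png",cv2.resize(p["frame"][:,:,::-1],(800,600),interpolation=cv2.INTER_CUBIC))
E
```

```text
pics
{'t': 0.0, 'joints': array([-9.54942080e-02,  4.94203871e-01,  1.34610197e+00, -2.44503357e-05,
        1.30250341e+00, -9.55003611e-02]), 'dq': array([-1.43098720e-03, -5.17541653e-04,  2.66273087e-04,  2.52798640e-04,
       -6.47549236e-04,  8.55816013e-05]), 'effort': array([-1.07322368e-03, -8.78814626e+01, -3.81857479e+01,  7.05250050e-02,
        5.33505273e-02, -1.50444166e-04]), 'tcp_pos': array([6.24649624e-01, 3.23609450e-05, 2.27335274e-01]), 'tcp_rot': array([-4.61682391e-04,  7.07102178e-01,  7.07111122e-01, -3.96246521e-04]), 'contact_force': array([-0.21340468, -0.77033568, -0.12892107]), 'wrist_torque': array([-0.01152196, -0.00035952,  0.00174926]), 'gripper_force': 0.0, 'gripper_width': 0.09088008477737876}
scene [[422.0, 0.0, 253.6], [0.0, 422.0, 191.3], [0.0, 0.0, 1.0]] cam pos [1.393 0.524 1.052] fwd [-0.61 -0.39 -0.69]
scene fixture 0.56 [282, 201, 354, 270]
scene fixture 0.52 [163, 194, 194, 239]
scene fixture 0.5 [168, 159, 190, 180]
scene slide 0.75 [302, 264, 317, 284]
scene slide 0.57 [299, 217, 325, 245]
scene slide 0.53 [259, 243, 279, 270]
scene rack 0.6 [159, 157, 205, 192]
scene rack 0.29 [164, 190, 194, 238]
scene cover 0.5 [168, 160, 190, 181]
scene mat 0.91 [197, 184, 254, 224]
scene mat 0.5 [281, 202, 354, 273]
side [[391.0, 0.0, 257.6], [0.0, 391.0, 195.5], [0.0, 0.0, 1.0]] cam pos [0.11  0.968 1.006] fwd [ 0.32 -0.68 -0.65]
side fixture 0.66 [200, 219, 274, 287]
side slide 0.73 [193, 205, 214, 233]
side slide 0.61 [224, 222, 242, 245]
side slide 0.45 [183, 240, 197, 256]
side rack 0.67 [274, 144, 315, 178]
side cover 0.72 [285, 144, 303, 166]
side mat 0.94 [247, 178, 287, 208]
```

View pics/scene0.png

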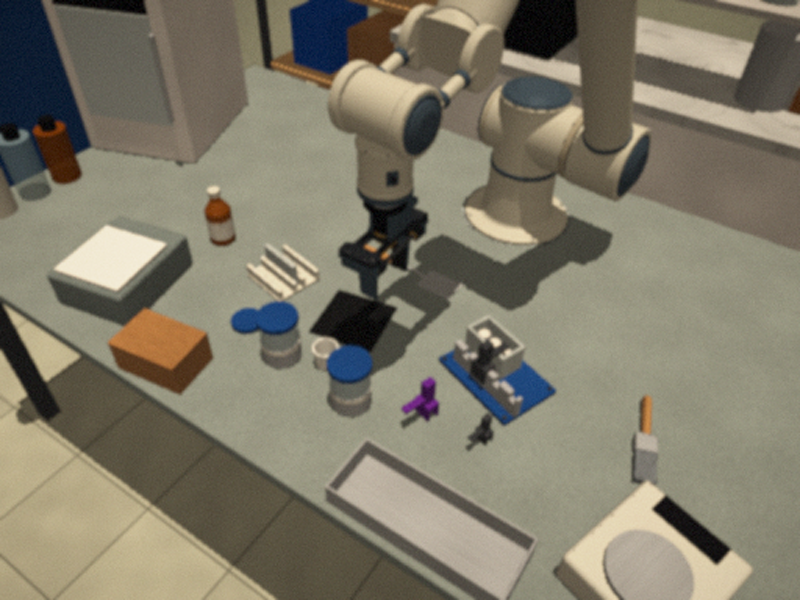

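View pics/side0.png

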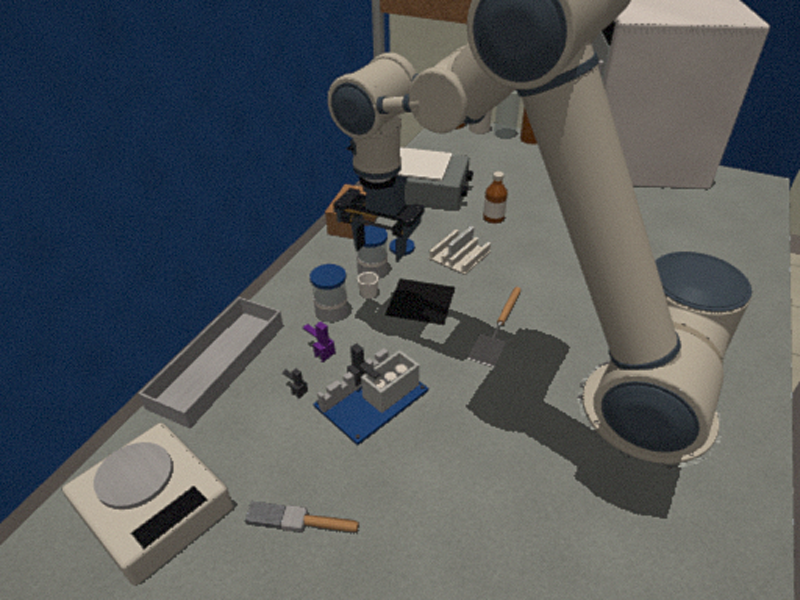

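The scene view (800 px) shows the fixture at about (500,365), with the slide on the rail at (488,358). The rack and cover are at (285,270), the mat at (353,320), and loose look-alikes at (425,398, purple) and (484,430, small dark). The side view agrees. Next I'll get rough positions by back-projection.

```bash
cat > h.py <<'E'
from plant import *
import cv2,numpy as np
def cam(p): return np.array(p["K"]),cv2.Rodrigues(np.array(p["rvec"]))[0],np.array(p["tvec"]).ravel()
def back(p,uv,z):
    K,R,t=cam(p); uv=np.atleast_2d(uv).astype(float); c=-R.T@t
    d=(R.T@np.linalg.inv(K)@np.c_[uv,np.ones(len(uv))].T).T
    return (c+d*((z-c[2])/d[:,2])[:,None])
def proj(p,X):
    return cv2.projectPoints(np.atleast_2d(X).astype(float),np.array(p["rvec"],float),np.array(p["tvec"],float),np.array(p["K"],float),None)[0][:,0]
def rect(p,mask,z,roi):
    m=np.zeros_like(mask,np.uint8); l,t,r,b=roi; m[t:b,l:r]=mask[t:b,l:r]
    n,lab,st,_=cv2.connectedComponentsWithStats(m); k=1+st[1:,4].argmax()
    c=max(cv2.findContours((lab==k).astype(np.uint8),cv2.RETR_EXTERNAL,cv2.CHAIN_APPROX_NONE)[0],key=len)[:,0]
    return cv2.minAreaRect(back(p,c,z)[:,:2].astype(np.float32))
E
python3 - <<'E'
from h import *
for n,rb,rm,rr in [("scene",(270,190,370,285),(190,175,262,230),(150,150,215,198)),("side",(190,205,285,290),(240,172,297,212),(268,140,320,182))]:
    p=get_image(n); f=p["frame"].astype(int); r,g,b=f[...,0],f[...,1],f[...,2]
    for nm,m,roi,z in [("blue",(b>r+50),rb,.006),("mat",(f.max(2)<40),rm,.003),("rack",(f.min(2)>165),rr,.02)]:
        try:
            q=rect(p,m,z,roi); print(n,nm,np.round(q[0],3),np.round(q[1],3),round(q[2],1))
        except Exception as e: print(nm,e)
E
```

```text
scene blue [0.536 0.28 ] [0.094 0.094] 69.5
scene mat [ 0.576 -0.114] [0.147 0.143] 11.2
scene rack [ 0.595 -0.347] [0.148 0.024] 77.7
side blue [0.525 0.227] [0.204 0.106] 69.6
side mat [ 0.576 -0.113] [0.149 0.148] 11.5
side rack [ 0.52  -0.331] [0.152 0.02 ] 78.0
```

```bash
python3 - <<'E'
from h import *
p=get_image("wrist");K,R,t=cam(p);print(K,(-R.T@t).round(3),R.round(2))
print(back(p,[[0,0],[511,0],[511,383],[0,383]],0).round(3)[:,:2].tolist())
E
```

```text
[[327.31294807   0.         255.24177784]
 [  0.         327.31294807 191.2138232 ]
 [  0.           0.           1.        ]] [0.625 0.075 0.384] [[ 1.    0.    0.  ]
 [ 0.   -0.96  0.26]
 [ 0.   -0.26 -0.96]]
[[0.357, 0.178], [0.893, 0.178], [0.996, -0.317], [0.255, -0.319]]
```

Emit:
send_rows --targets '[[[0.02, -0.012, -0.012, -7, 0.06], [0.025, -0.012, -0.012, -7, 0.06], [0.025, -0.012, -0.012, -7, 0.06], [0.025, -0.012, -0.012, -7, 0.06], [0.025, -0.01, -0.01, -7, 0.06], [0.01, -0.01, -0.01, -7, 0.06], [0.0, -0.0, 0, -7, 0.06], [0, 0, 0, -7, 0.06], [0, 0, 0, -7, 0.06], [0, 0, 0, -6.5, 0.06]]]'

```text
t: 1.58
tcp_pos: [0.5256, 0.1037, 0.2961]
tcp_rot: [0.0, 0.175, 0.985, 0.0]
contact_force: [0.1, -0.5, 0.3]
gripper_width: 0.0603
gripper_force: 0.0
```

```bash
python3 - <<'E'
from h import *
p=get_image("wrist")
cv2.imwrite("pics/w1.png",cv2.resize(p["frame"][:,:,::-1],(800,600),interpolation=cv2.INTER_CUBIC))
import pickle;pickle.dump(p,open("w1.pkl","wb"))
E
```

```text
(no output)
```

View pics/w1.png

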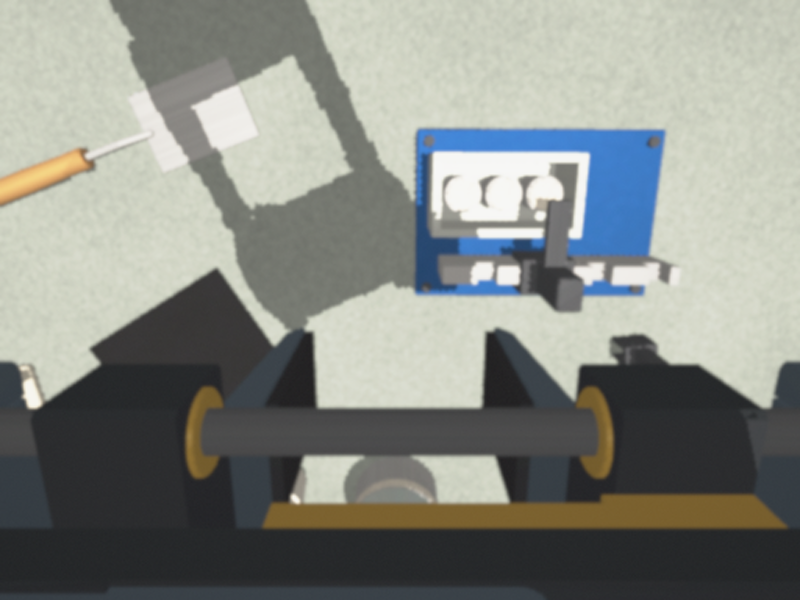

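The wrist view (800 px) shows the box rim corners near (431,152), (588,152), (583,237) and (428,237), with the rail below it. The post top is at about (569,292), and the slide's finger crosses the box.

```bash
cat >> h.py <<'E'
from scipy.optimize import least_squares
def fitpose(p,obj,uv,x0):
    def f(v):
        c,s=np.cos(v[2]),np.sin(v[2]); X=np.array(obj,float)
        W=np.c_[v[0]+c*X[:,0]-s*X[:,1],v[1]+s*X[:,0]+c*X[:,1],X[:,2]]
        return (proj(p,W)-np.array(uv)).ravel()
    r=least_squares(f,x0,loss="soft_l1"); return r.x,f(r.x).reshape(-1,2)
E
python3 - <<'E'
from h import *
import pickle
p=pickle.load(open("w1.pkl","rb"))
s=.64
obj=[(-.03,-.055,.076),(-.03,.055,.076),(.03,.055,.076),(.03,-.055,.076)]
uv=np.array([(431,152),(588,152),(583,237),(428,237)])*s
v,e=fitpose(p,obj,uv,[.53,.22,-.356]);print(v.round(4),np.degrees(v[2]).round(2),e.round(1).tolist())
# predict post top & rail in 800px
c,sn=np.cos(v[2]),np.sin(v[2])
F=lambda X:np.array([v[0]+c*X[0]-sn*X[1],v[1]+sn*X[0]+c*X[1],X[2]])
for X in [(.062,.035,.124),(.055,-.045,.062),(.055,.14,.062),(.069,.14,.062)]: print(F(X).round(4),(proj(p,F(X))/s).round(0))
f=p["frame"].astype(int); q=rect(p,(f[...,2]>f[...,0]+60),.006,(255,70,440,200));print(q)
E
```

```text
[ 0.5062  0.195  -0.3485] -19.97 [[0.5, 0.2], [-0.4, 0.1], [-2.2, -0.2], [1.6, -0.1]]
[0.5764 0.2067 0.124 ] [[570. 295.]]
[0.5425 0.1339 0.062 ] [[442. 266.]]
[0.6057 0.3078 0.062 ] [[680. 266.]]
[0.6188 0.303  0.062 ] [[677. 283.]]
((0.5398625135421753, 0.22425788640975952), (0.20591022074222565, 0.14073176681995392), 69.97162628173828)
```

Emit:
send_rows --targets '[[[-0.0023, 0.0229, 0.027, -0.5, 0.06], [-0.0023, 0.0229, 0.027, 0, 0.06], [-0.0023, 0.0229, 0.027, 0, 0.06], [-0.0023, 0.0229, 0.027, 0, 0.05], [-0.0023, 0.0229, 0.027, 0, 0.05], [0, 0, 0.02, 0, 0.05], [0, 0, 0, 0, 0.05], [0, 0, 0, 0, 0.05]]]'

```text
t: 2.3
tcp_pos: [0.5752, 0.207, 0.1405]
tcp_rot: [-0.001, 0.174, 0.985, -0.001]
contact_force: [-0.1, -0.0, 0.3]
gripper_width: 0.0499
gripper_force: 0.0
```

```bash
python3 - <<'E'
from h import *
o=observe();print(o["tcp_pos"],o["tcp_rot"])
p=get_image("wrist")
cv2.imwrite("pics/w2.png",cv2.resize(p["frame"][:,:,::-1],(800,600),interpolation=cv2.INTER_CUBIC))
E
```

```text
[0.57521352 0.20696991 0.14047855] [-9.76466715e-04  1.74413126e-01  9.84671951e-01 -5.06730811e-04]
```

View pics/w2.png

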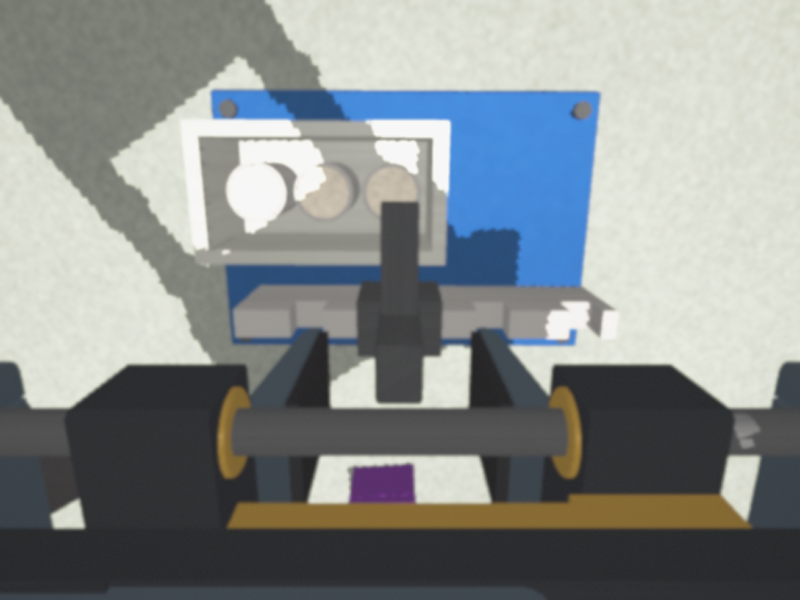

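The post is centred between the jaws at (399,360), so I'll descend and grip.

Emit:
send_rows --targets '[[[0, 0, 0.017, 0, 0.05], [0, 0, 0.0165, 0, 0.05], [0, 0, 0, 0, 0.01], [0, 0, 0, 0, 0.01], [0, 0, 0, 0, 0.01], [0, 0, 0, 0, 0.01], [0, 0, 0, 0, 0.01]]]' --squeeze 30

```text
t: 2.93
tcp_pos: [0.5765, 0.2072, 0.1087]
tcp_rot: [0.001, 0.174, 0.985, 0.0]
contact_force: [-0.2, -2.1, 1.8]
gripper_width: 0.0196
gripper_force: 1.0
```

Emit:
send_rows --targets '[[[0, 0, 0, 0, 0.01], [0, 0, 0, 0, 0.01], [0, 0, -0.007, 0, 0.01], [0, 0, -0.007, 0, 0.01], [0, 0, -0.007, 0, 0.01], [0, 0, 0, 0, 0.01]]]'

```text
t: 3.43
tcp_pos: [0.5766, 0.2074, 0.1302]
tcp_rot: [0.001, 0.174, 0.985, 0.0]
contact_force: [1.0, -0.0, -2.6]
gripper_width: 0.0179
gripper_force: 30.0
```

Emit:
send_rows --targets '[[[0, 0.011, 0, 0, 0.01], [0, 0.0115, 0, 0, 0.01], [0, 0.011, 0, 0, 0.01], [0, 0.011, 0, 0, 0.01], [0, 0, 0, 0, 0.01], [0, 0, 0.006, 0, 0.01], [0, 0, 0.006, 0, 0.01], [0, 0, 0.004, 0, 0.01], [0, 0, 0.002, 0, 0.01], [0, 0, 0, 0, 0.01]]]'

```text
t: 4.27
tcp_pos: [0.5906, 0.2485, 0.1096]
tcp_rot: [-0.001, 0.174, 0.985, -0.0]
contact_force: [-0.2, 0.3, -2.7]
gripper_width: 0.0179
gripper_force: 30.0
```

Emit:
send_rows --targets '[[[0, 0, 0.001, 0, 0.01], [0, 0, 0, 0, 0.04], [0, 0, 0, 0, 0.05], [0, 0, 0, 0, 0.05], [0, 0, -0.025, 0, 0.05], [0, 0, -0.04, 0, 0.05], [0, 0, -0.04, 0, 0.05], [0, 0, -0.04, 0, 0.05], [0, 0, 0, 0, 0.05]]]'

```text
t: 5.02
tcp_pos: [0.5941, 0.25, 0.2631]
tcp_rot: [0.005, 0.174, 0.985, 0.003]
contact_force: [1.3, 1.2, 0.9]
gripper_width: 0.05
gripper_force: 0.0
```

```bash
python3 - <<'E'
from h import *
o=observe();print(o["tcp_pos"],o["tcp_rot"],o["joints"].round(2))
p=get_image("wrist")
F=lambda X:np.array([.5062+.9397*X[0]+.342*X[1],.195-.342*X[0]+.9397*X[1],X[2]])
im=cv2.resize(p["frame"][:,:,::-1],(800,600),interpolation=cv2.INTER_CUBIC)
for sx in(-1,1):
  for sy in (-1,1):
    for X in [(.062+.012*sx,.08+.009*sy,.124),(.002,.08+.008*sy,.087)]:
      u=proj(p,F(X))[0]/.64; cv2.circle(im,(int(u[0]),int(u[1])),2,(0,0,255),-1)
cv2.imwrite("pics/w3.png",im)
p=get_image("scene");p2=get_image("side")
for p,roi in [(p,(150,150,215,198)),(p2,(268,140,320,182))]:
    f=p["frame"]; l,t,r,b=roi; print(proj(p,[.6,-.34,.008]))
a=cv2.resize(p["frame"][130:230,140:270,::-1] if 0 else get_image("scene")["frame"][140:240,140:270,::-1],(520,400),interpolation=cv2.INTER_CUBIC)
cv2.imwrite("pics/s3.png",a)
E
```

```text
[0.59413437 0.24999553 0.2631238 ] [0.00534987 0.17361134 0.98479575 0.00279472] [ 0.31  0.49  1.26  0.    1.39 -0.92]
[[173.08260246 181.779472  ]]
[[284.8542958  159.26185737]]
```

View pics/w3.png

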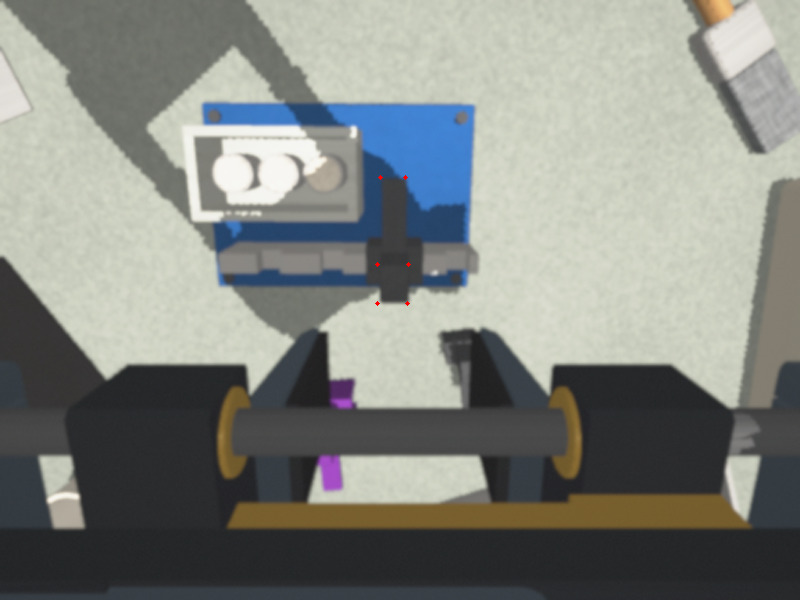

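The slide sits in the next notch: finger clear of the box, its outline matching the predicted red dots at (393,178) and (392,303). Next I'll locate the rack, mat and nearby jars.

```bash
python3 - <<'E'
from h import *
for n in ["scene","side"]:
    p=get_image(n)
    for l,h in [("jar1",.118),("bottle",.15),("crucible",.05),("jar_lid",.013),("spatula",.01)]:
        for d in recognise(p,l)[:2]:
            e=d["extent"]; c=[(e[0]+e[2]/2)*512,(e[1]+e[3]/2)*384]
            print(n,l,round(d["confidence"],2),back(p,c,h/2)[0,:2].round(3))
E
```

```text
scene jar1 0.96 [0.754 0.008]
scene jar1 0.85 [ 0.745 -0.175]
scene bottle 0.77 [ 0.552 -0.547]
scene crucible 0.51 [ 0.709 -0.087]
scene jar_lid 0.76 [ 0.722 -0.308]
scene spatula 0.73 [ 0.371 -0.097]
side jar1 0.67 [0.738 0.038]
side jar1 0.65 [ 0.738 -0.169]
side crucible 0.45 [ 0.701 -0.084]
side jar_lid 0.73 [ 0.72  -0.302]
side jar_lid 0.66 [0.524 0.522]
side spatula 0.59 [ 0.368 -0.091]
side spatula 0.41 [ 0.57  -0.663]
```

View pics/s3.png

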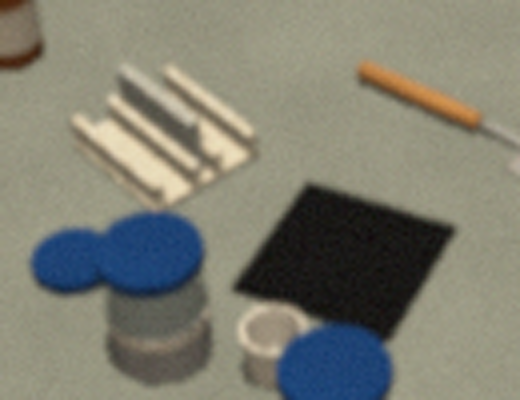

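The crop shows the rack corners at (72,118), (160,205), (255,150) and (168,68), with the cover standing from (122,68) to (195,130) in the middle slot. I'll move the wrist camera over it.

Emit:
send_rows --targets '[[[-0.0107, -0.0385, -0.004, 0, 0.05], [-0.0107, -0.0385, -0.004, 0, 0.05], [-0.0107, -0.0385, -0.004, 0, 0.05], [-0.0107, -0.0385, -0.004, 0, 0.05], [-0.0107, -0.0385, -0.004, 0, 0.05], [-0.0107, -0.0385, -0.004, 0, 0.05], [-0.0107, -0.0385, -0.004, 0, 0.05], [-0.0107, -0.0385, -0.004, 0, 0.05], [-0.0107, -0.0385, -0.004, 0, 0.05], [-0.0107, -0.0385, -0.0, 0, 0.05], [-0.0107, -0.0385, -0.0, 0, 0.05], [-0.0107, -0.0385, -0.0, 0, 0.05]]]'

```text
t: 6.82
tcp_pos: [0.5532, -0.2311, 0.2907]
tcp_rot: [0.0, 0.174, 0.985, -0.0]
contact_force: [0.6, -0.2, -0.4]
gripper_width: 0.0498
gripper_force: 0.0
```

Emit:
send_rows --targets '[[[-0.0107, -0.0385, 0, 7, 0.05], [-0.0055, -0.0385, 0, 7, 0.05], [-0.0, -0.0385, 0, 7, 0.05], [0.005, -0.0385, 0, 7, 0.05], [0.01, -0.037, 0, 7, 0.05], [0, 0, 0, 7, 0.05], [0, 0, 0, 7, 0.05], [0, 0, 0, 7, 0.05], [0, 0, 0, 7, 0.05], [0, 0, 0, 7, 0.05], [0, 0, 0, 7, 0.05], [0, 0, 0, 5, 0.05]]]'

```text
t: 7.82
tcp_pos: [0.4533, -0.3807, 0.2905]
tcp_rot: [0.0, 0.779, 0.627, 0.0]
contact_force: [-0.2, 0.3, 0.3]
gripper_width: 0.0503
gripper_force: 0.0
```

```bash
python3 - <<'E'
from h import *
import pickle
o=observe();print(o["t"],o["tcp_pos"],o["tcp_rot"])
p=get_image("wrist");pickle.dump(p,open("w4.pkl","wb"))
cv2.imwrite("pics/w4.png",cv2.resize(p["frame"][:,:,::-1],(800,600),interpolation=cv2.INTER_CUBIC))
E
```

```text
7.8167 [ 0.45325972 -0.38074919  0.29046508] [5.45235912e-05 7.79287262e-01 6.26666866e-01 9.53920048e-06]
```

View pics/w4.png

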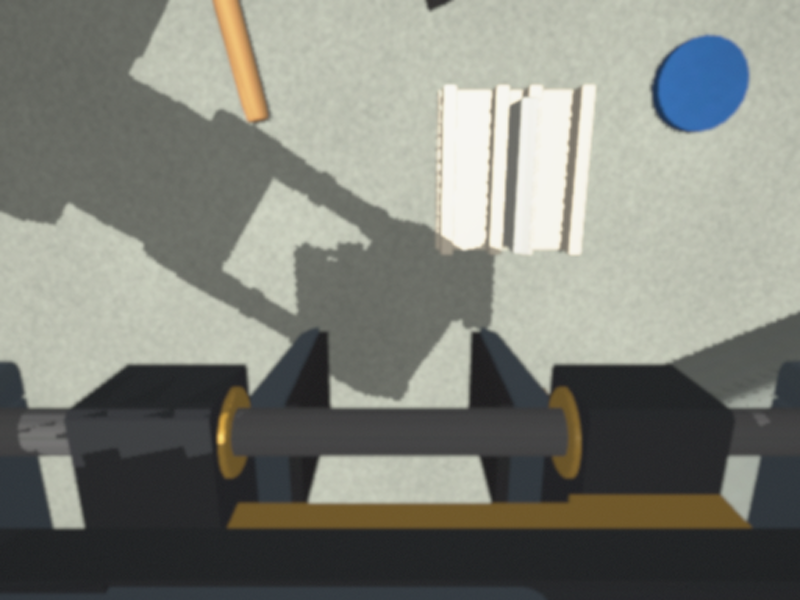

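The wrist view (800 px) shows the rack corners at about (445,86), (596,86), (581,253) and (440,253). The cover's bright top edge runs from (531,98) to (523,251).

```bash
python3 - <<'E'
from h import *
import pickle
p=pickle.load(open("w4.pkl","rb")); s=.64
v,e=fitpose(p,[(-.06,.065,.032),(.06,.065,.032),(.06,-.065,.032),(-.06,-.065,.032)],np.array([(445,86),(596,86),(581,253),(440,253)])*s,[.56,-.33,-.2])
print(v.round(4),np.degrees(v[2]),e.round(1).tolist())
a=back(p,np.array([(531,98),(523,251)])*s,.068);d=a[0]-a[1];print(a.round(4),a.mean(0).round(4),np.linalg.norm(d),np.degrees(np.arctan2(d[1],d[0]))-90)
# row profile along several rows
g=cv2.cvtColor(p["frame"],cv2.COLOR_RGB2GRAY)
for r in (70,100,130,150): print(r,g[r,278:384].tolist())
E
```

```text
[ 0.5562 -0.3378 -0.2168] -12.423852588705854 [[-2.4, -0.9], [2.8, -0.6], [1.6, 1.4], [-1.7, 1.2]]
[[ 0.567  -0.2871  0.068 ]
 [ 0.5455 -0.3921  0.068 ]] [ 0.5562 -0.3396  0.068 ] 0.10720004835758438 -11.576572131747866
70 [188, 185, 191, 207, 206, 215, 239, 245, 246, 246, 246, 246, 246, 245, 244, 245, 246, 246, 246, 246, 246, 246, 246, 246, 246, 246, 246, 246, 246, 246, 246, 246, 246, 245, 240, 209, 154, 133, 161, 220, 243, 246, 246, 246, 246, 245, 240, 212, 150, 114, 108, 108, 108, 111, 132, 187, 230, 241, 243, 243, 241, 241, 241, 241, 242, 241, 241, 242, 243, 245, 245, 245, 245, 245, 245, 245, 245, 245, 245, 245, 245, 245, 245, 245, 245, 243, 234, 191, 139, 123, 120, 122, 144, 198, 235, 244, 245, 245, 245, 244, 243, 235, 214, 196, 192, 191]
100 [194, 208, 224, 221, 201, 224, 243, 246, 246, 246, 246, 246, 244, 243, 245, 246, 246, 246, 246, 246, 246, 246, 246, 246, 246, 246, 246, 246, 246, 246, 246, 246, 246, 244, 233, 182, 147, 184, 231, 244, 246, 246, 246, 246, 244, 234, 182, 125, 108, 108, 109, 110, 123, 163, 219, 239, 242, 242, 241, 240, 240, 240, 240, 240, 241, 243, 244, 245, 2
[... 558 characters left out ...]
 245, 245, 245, 245, 245, 245, 245, 244, 238, 211, 157, 127, 121, 125, 148, 205, 238, 244, 244, 244, 244, 243, 238, 224, 207, 197, 197, 197, 198, 198, 198, 198, 197]
150 [123, 138, 144, 154, 194, 229, 239, 244, 245, 245, 245, 243, 242, 244, 245, 246, 245, 245, 245, 245, 245, 245, 245, 245, 245, 245, 245, 245, 245, 245, 245, 244, 232, 183, 156, 203, 237, 244, 245, 245, 245, 244, 238, 211, 149, 114, 108, 108, 109, 116, 151, 209, 237, 241, 241, 240, 239, 238, 238, 237, 236, 238, 241, 242, 244, 245, 245, 245, 244, 244, 244, 244, 244, 244, 244, 244, 244, 244, 244, 241, 226, 176, 133, 122, 123, 143, 193, 233, 242, 244, 244, 244, 243, 241, 230, 212, 198, 194, 195, 196, 195, 194, 194, 194, 193, 192]
```

Emit:
send_rows --targets '[[[0.0125, 0.018, 0.033, 0, 0.05], [0.0125, 0.018, 0.033, 0, 0.05], [0.0125, 0.018, 0.033, 0, 0.05], [0.0125, 0.018, 0.033, 0, 0.05], [0.0125, 0.018, 0.033, 0, 0.05], [0, 0, 0.03, 0, 0.05], [0, 0, 0.03, 0, 0.05], [0, 0, 0.0125, 0, 0.05], [0, 0, 0, 0, 0.03], [0, 0, 0, 0, 0.005], [0, 0, 0, 0, 0.005], [0, 0, 0, 0, 0.005]]]'

```text
t: 8.87
tcp_pos: [0.5551, -0.3392, 0.055]
tcp_rot: [0.001, 0.777, 0.629, 0.0]
contact_force: [-0.6, 0.7, 0.4]
gripper_width: 0.0262
gripper_force: 0.0
```

Emit:
send_rows --targets '[[[0, 0, 0, 0, 0.005], [0, 0, 0, 0, 0.005], [0, 0, 0, 0, 0.005], [0, 0, 0, 0, 0.005]]]'

```text
t: 9.2
tcp_pos: [0.5547, -0.3387, 0.054]
tcp_rot: [0.001, 0.777, 0.629, 0.0]
contact_force: [-1.1, 0.3, 9.0]
gripper_width: 0.0113
gripper_force: 30.0
```

Emit:
send_rows --targets '[[[0, 0, -0.015, 0, 0.005], [0, 0, -0.025, 0, 0.005], [0, 0, -0.025, 0, 0.005], [0.025, -0.0061, 0, 0, 0.005], [0.025, -0.0061, 0, 0, 0.005], [0.025, -0.0061, 0, 0, 0.005], [0.025, -0.0061, 0, 0, 0.005], [0.025, -0.0061, 0, 0, 0.005], [0.025, -0.0061, 0, 0, 0.005], [0.025, -0.0061, 0, 0, 0.005], [0.025, -0.0061, 0, 0, 0.005], [0.025, -0.012, 0, 0, 0.005]]]'

```text
t: 10.2
tcp_pos: [0.5422, -0.1046, 0.1182]
tcp_rot: [0.0, 0.777, 0.629, 0.0]
contact_force: [0.5, 0.2, -1.8]
gripper_width: 0.0117
gripper_force: 30.0
```

Emit:
send_rows --targets '[[[0, 0, 0.02, 0, 0.005], [0, 0, 0.02, 0, 0.005], [0, 0, 0.015, 0, 0.005], [0, 0, 0.007, 0, 0.005], [0, 0, 0.003, 0, 0.005], [0, 0, 0.002, 0, 0.005], [0, 0, 0, 0, 0.005]]]'

```text
t: 10.78
tcp_pos: [0.5418, -0.1058, 0.0512]
tcp_rot: [0.0, 0.777, 0.629, 0.0]
contact_force: [0.1, -0.2, -1.8]
gripper_width: 0.0116
gripper_force: 30.0
```

Emit:
send_rows --targets '[[[0, 0, 0.0015, 0, 0.005], [0, 0, 0.001, 0, 0.005], [0, 0, 0, 0, 0.005]]]'

```text
t: 11.03
tcp_pos: [0.542, -0.1058, 0.049]
tcp_rot: [0.0, 0.777, 0.629, 0.0]
contact_force: [1.2, 0.5, 1.6]
gripper_width: 0.0117
gripper_force: 30.0
```

Emit:
send_rows --targets '[[[0, 0, 0, 0, 0.03], [0, 0, 0, 0, 0.06], [0, 0, 0, 0, 0.09], [0, 0, 0, 0, 0.09], [0, 0, -0.008, 0, 0.09], [0, 0, -0.007, 0, 0.09], [0, 0, 0, 0, 0.09]]]'

```text
t: 11.62
tcp_pos: [0.5424, -0.1058, 0.065]
tcp_rot: [0.001, 0.777, 0.629, 0.001]
contact_force: [-0.0, -0.3, 0.3]
gripper_width: 0.0554
gripper_force: 0.0
```

```bash
python3 - <<'E'
from h import *
o=observe();print(o["t"],o["tcp_pos"],o["contact_force"])
a=get_image("side")["frame"][160:225,225:305];b=get_image("wrist")["frame"]
im=np.vstack([cv2.resize(a,(480,390))[:260],cv2.resize(b,(480,340))])
cv2.imwrite("pics/c5.png",im[:,:,::-1])
E
```

```text
11.6167 [ 0.54240299 -0.10581451  0.06504786] [-0.03743105 -0.28632535  0.28606381]
```

View pics/c5.png

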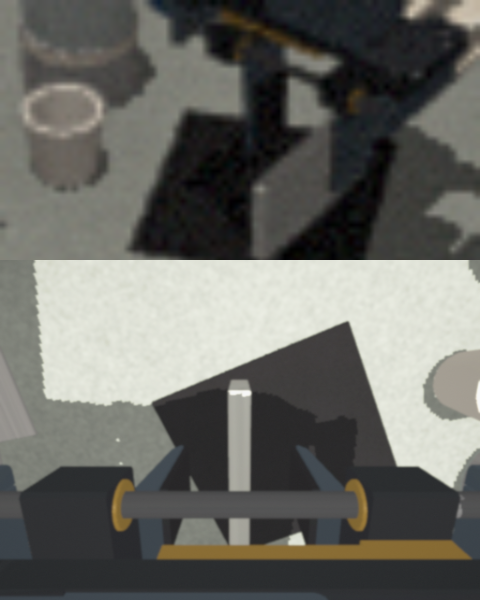

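The plate stands free on the mat between the open fingers. I'll push its top over towards +x.

Emit:
send_rows --targets '[[[0, 0, 0, 0, 0.09], [0, 0, 0, 0, 0.09], [0, 0, 0, 0, 0.09], [0, 0, 0, 0, 0.09], [0, 0.01, 0, 0, 0.09], [0, 0.01, 0, 0, 0.09], [0, 0.008, 0, 0, 0.09], [0, 0.006, 0, 0, 0.09], [0, 0.006, 0, 0, 0.09], [0, 0.006, 0, 0, 0.09], [0, 0.006, 0, 0, 0.09], [0, 0.004, 0, 0, 0.09]]]'

```text
t: 12.72
tcp_pos: [0.5971, -0.1174, 0.0634]
tcp_rot: [0.0, 0.777, 0.629, 0.0]
contact_force: [0.8, -0.1, 0.5]
gripper_width: 0.0899
gripper_force: 0.0
```

Emit:
send_rows --targets '[[[0, 0.003, 0, 0, 0.09], [0, 0.0, 0, 0, 0.09], [0, 0, 0, 0, 0.09], [0, 0, 0, 0, 0.09]]]'

```text
t: 13.05
tcp_pos: [0.599, -0.1178, 0.0633]
tcp_rot: [-0.0, 0.777, 0.629, -0.0]
contact_force: [-0.1, 0.4, -0.1]
gripper_width: 0.0902
gripper_force: 0.0
```

```bash
python3 - <<'E'
from h import *
o=observe();print(o["t"],o["tcp_pos"],o["tcp_rot"],o["contact_force"])
a=get_image("side")["frame"][160:225,225:305];b=get_image("wrist")["frame"]
im=np.vstack([cv2.resize(a,(480,390))[:260],cv2.resize(b,(480,340))])
cv2.imwrite("pics/c6.png",im[:,:,::-1])
E
```

```text
13.05 [ 0.598972   -0.11778072  0.06334521] [-1.78352593e-04  7.77151523e-01  6.29313484e-01 -1.32069013e-04] [-0.09823814  0.38020788 -0.13287694]
```

View pics/c6.png

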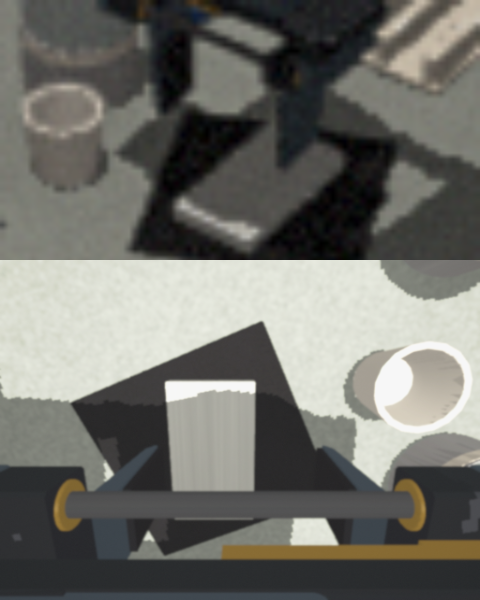

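The plate lies flat on the mat. I'll measure its edges numerically.

```bash
python3 - <<'E'
from h import *
p=get_image("wrist");g=cv2.GaussianBlur(cv2.cvtColor(p["frame"],cv2.COLOR_RGB2GRAY),(3,3),0).astype(int)
L=[];Rr=[]
for r in range(160,240,6):
    d=np.diff(g[r]); l=150+d[150:215].argmax(); q=240+d[240:300].argmin(); L.append((l+.5,r));Rr.append((q+.5,r))
T=[]
for c in range(195,265,8):
    d=np.diff(g[:,c]); T.append((c,110+d[110:160].argmax()+.5))
print(L,Rr,T)
x=np.array([.2086,.978]);y=np.array([.978,-.2086]);tc=observe()["tcp_pos"][:2]
for n,a in [("L",L),("R",Rr),("T",T)]:
    b=back(p,np.array(a),.015)[:,:2]-tc; print(n,np.c_[b@x,b@y].round(4).tolist())
E
```

```text
[(np.float64(176.5), 160), (np.float64(177.5), 166), (np.float64(177.5), 172), (np.float64(178.5), 178), (np.float64(178.5), 184), (np.float64(178.5), 190), (np.float64(179.5), 196), (np.float64(179.5), 202), (np.float64(179.5), 208), (np.float64(180.5), 214), (np.float64(180.5), 220), (np.float64(181.5), 226), (np.float64(181.5), 232), (np.float64(181.5), 238)] [(np.float64(271.5), 160), (np.float64(271.5), 166), (np.float64(271.5), 172), (np.float64(271.5), 178), (np.float64(271.5), 184), (np.float64(271.5), 190), (np.float64(271.5), 196), (np.float64(271.5), 202), (np.float64(271.5), 208), (np.float64(271.5), 214), (np.float64(270.5), 220), (np.float64(270.5), 226), (np.float64(270.5), 232), (np.float64(270.5), 238)] [(195, np.float64(135.5)), (203, np.float64(135.5)), (211, np.float64(135.5)), (219, np.float64(135.5)), (227, np.float64(135.5)), (235, np.float64(135.5)), (243, np.float64(135.5)), (251, np.float64(135.5)), (259, np.float64(135.5))]
L [[0.0394, -0.0503], [0.0356, -0.0499], [0.0317, -0.0502], [0.0278, -0.0498], [0.0238, -0.05], [0.0198, -0.0502], [0.0158, -0.0498], [0.0117, -0.0501], [0.0076, -0.0503], [0.0034, -0.0499], [-0.0008, -0.0501], [-0.0051, -0.0497], [-0.0094, -0.05], [-0.0137, -0.0502]]
R [[0.0396, 0.0096], [0.0357, 0.0097], [0.0318, 0.0098], [0.0279, 0.0098], [0.024, 0.0099], [0.02, 0.0099], [0.0159, 0.01], [0.0118, 0.0101], [0.0077, 0.0101], [0.0035, 0.0102], [-0.0007, 0.0096], [-0.0049, 0.0097], [-0.0092, 0.0097], [-0.0136, 0.0098]]
T [[0.0548, -0.038], [0.0548, -0.033], [0.0548, -0.0281], [0.0548, -0.0231], [0.0548, -0.0181], [0.0548, -0.0132], [0.0549, -0.0082], [0.0549, -0.0033], [0.0549, 0.0017]]
```

Emit:
send_rows --targets '[[[0, -0.01, 0, 0, 0.09], [0, -0.01, 0, 0, 0.09], [0, 0, 0.015, 0, 0.09], [0, 0, 0.015, 0, 0.09], [0, 0, 0.0135, 0, 0.09], [0, 0, 0, 0, 0.07], [0, 0, 0, 0, 0.05], [0, 0, 0, 0, 0.05], [0, 0, 0, 0, 0.05], [0, 0, 0, 0, 0.05], [0, 0, 0, 0, 0.05], [0, 0, 0, 0, 0.05]]]' --squeeze 35

```text
t: 14.2
tcp_pos: [0.58, -0.1138, 0.0206]
tcp_rot: [0.0, 0.777, 0.629, 0.0]
contact_force: [-1.7, -0.3, 7.1]
gripper_width: 0.0598
gripper_force: 35.0
```

Emit:
send_rows --targets '[[[0, 0, -0.012, 0, 0.05], [0, 0, -0.025, 0, 0.05], [0, 0, -0.035, 0, 0.05], [0, 0, -0.035, 0, 0.05], [0.0205, -0.0098, -0.023, 0, 0.05], [0.0295, -0.014, 0, 0, 0.05], [0.0295, -0.014, 0, 0, 0.05], [0.0295, -0.014, 0, 0, 0.05], [0.0295, -0.014, 0, 0, 0.05], [0.0295, -0.014, 0, 0, 0.05], [0.0295, -0.014, 0, 0, 0.05], [0.0295, -0.014, 0, 0, 0.05]]]'

```text
t: 15.2
tcp_pos: [0.5207, 0.1322, 0.1508]
tcp_rot: [0.0, 0.777, 0.629, 0.0]
contact_force: [0.4, -0.7, -3.4]
gripper_width: 0.0594
gripper_force: 35.0
```

Emit:
send_rows --targets '[[[0.0295, -0.014, 0, 0, 0.05], [0.0295, -0.014, 0, 0, 0.05], [0, 0, 0, 4, 0.05], [0, 0, 0, 4, 0.05], [0, 0, 0, 0, 0.05], [0, 0, 0, 0, 0.05]]]'

```text
t: 15.7
tcp_pos: [0.5063, 0.1943, 0.1505]
tcp_rot: [0.0, 0.819, 0.574, 0.0]
contact_force: [-0.6, -0.5, -2.4]
gripper_width: 0.0596
gripper_force: 35.0
```

```bash
python3 - <<'E'
from h import *
o=observe();print(o["t"],o["tcp_pos"],o["tcp_rot"],o["contact_force"],o["gripper_width"])
q=o["tcp_rot"];a=2*np.arctan2(q[2],q[1]);x=np.array([np.cos(a),np.sin(a)]);y=np.array([x[1],-x[0]])
d=np.array([.5062,.195])-o["tcp_pos"][:2];print(np.degrees(a),d@x,d@y)
p=get_image("wrist");im=cv2.resize(p["frame"][:,:,::-1],(800,600),interpolation=cv2.INTER_CUBIC)
cv2.imwrite("pics/w7.png",im)
import pickle;pickle.dump(p,open("w7.pkl","wb"))
E
```

```text
15.7 [0.50630489 0.19427182 0.1504975 ] [6.32414821e-05 8.18521239e-01 5.74476243e-01 1.50985717e-04] [-0.56697216 -0.50375336 -2.44330906] 0.05959787461225492
70.12592390943891 0.0006491571192783379 -0.0003461934885690016
```

View pics/w7.png

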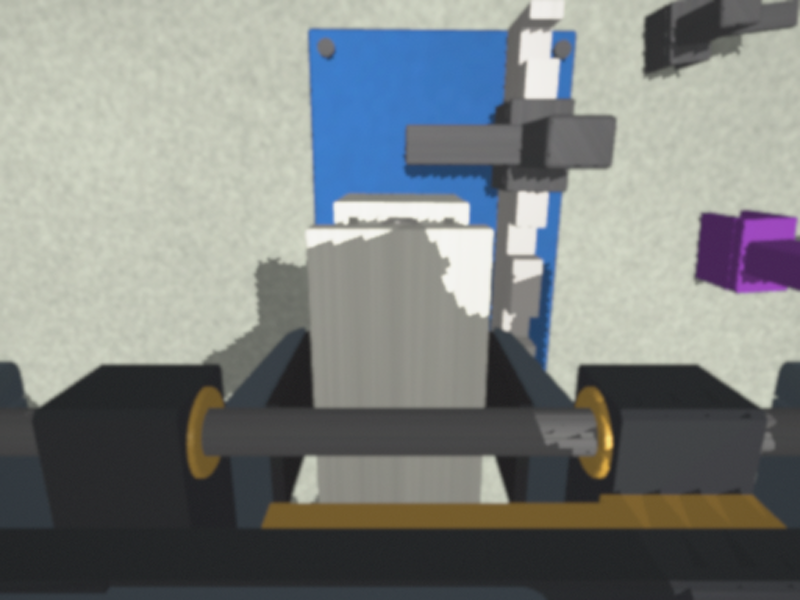

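The plate is held over the box. The box's far rim edge runs from (334,203) to (469,203), and the plate's far edge from (308,228) to (492,228).

```bash
python3 - <<'E'
from h import *
import pickle
p=pickle.load(open("w7.pkl","rb"));g=cv2.cvtColor(p["frame"],cv2.COLOR_RGB2GRAY).astype(int)
print(g[122:152,240].tolist()); print("rim",g[135,205:222].tolist(),g[135,292:308].tolist());print("plate",g[165,188:206].tolist(),g[165,305:322].tolist())
a=np.radians(70.126);x=np.array([np.cos(a),np.sin(a)]);y=np.array([x[1],-x[0]]);tc=np.array([.5063,.1943])
for uv,z in [((334,203),.076),((469,203),.076),((308,228),.1449),((492,228),.1449),((400,203),.076),((400,195),.076)]:
    b=back(p,np.array(uv)*.64,z)[0,:2]-tc;print(uv,(b@x).round(4),(b@y).round(4))
E
```

```text
[115, 120, 125, 128, 129, 133, 160, 214, 239, 244, 245, 245, 245, 245, 244, 243, 239, 225, 193, 164, 149, 140, 137, 155, 201, 233, 242, 242, 234, 203]
rim [112, 113, 113, 114, 113, 115, 117, 134, 178, 226, 242, 245, 245, 245, 245, 245, 245] [245, 245, 245, 245, 245, 245, 243, 231, 181, 128, 109, 108, 109, 108, 108, 108]
plate [200, 200, 201, 202, 202, 202, 200, 189, 169, 151, 146, 146, 148, 148, 147, 147, 146, 145] [242, 242, 243, 243, 243, 243, 242, 242, 238, 216, 157, 114, 107, 105, 106, 106, 105]
(334, 203) 0.056 -0.0294
(469, 203) 0.0561 0.0306
(308, 228) 0.0539 -0.0293
(492, 228) 0.054 0.0288
(400, 203) 0.056 -0.0001
(400, 195) 0.0595 -0.0001
```

Emit:
send_rows --targets '[[[0.0015, 0.0003, 0, 0.1, 0.05], [0, 0, 0.018, 0, 0.05], [0, 0, 0.018, 0, 0.05], [0, 0, 0.014, 0, 0.05], [0, 0, 0.004, 0, 0.05], [0, 0, 0.002, 0, 0.05], [0, 0, 0, 0, 0.05]]]'

```text
t: 16.33
tcp_pos: [0.5071, 0.1953, 0.0943]
tcp_rot: [-0.0, 0.82, 0.573, -0.0]
contact_force: [-0.1, -0.1, -2.4]
gripper_width: 0.0597
gripper_force: 35.0
```

```bash
python3 - <<'E'
from h import *
o=observe();p=get_image("wrist");g=cv2.cvtColor(p["frame"],cv2.COLOR_RGB2GRAY).astype(int)
q=o["tcp_rot"];a=2*np.arctan2(q[2],q[1]);print(np.degrees(a),o["tcp_pos"])
x=np.array([np.cos(a),np.sin(a)]);y=np.array([x[1],-x[0]])
for s in [(-.03,.055,.076),(.03,.055,.076),(0,.055,.076)]:
    W=o["tcp_pos"][:2]+s[0]*y+s[1]*x; print("rim/plate pred",proj(p,[*W,.0765]),proj(p,[*W,.0895]))
for c in (220,256,290): print(c,g[110:165,c].tolist())
print(g[160,180:225].tolist(),g[160,285:330].tolist())
cv2.imwrite("last.png",p["frame"])
E
```

```text
69.92099209795751 [0.50711888 0.19534857 0.09425068]
rim/plate pred [[199.71981955 140.80051781]] [[195.37042859 143.87431685]]
rim/plate pred [[313.27636817 141.0064917 ]] [[317.80260333 144.09625809]]
rim/plate pred [[256.49921879 140.90350679]] [[256.58782361 143.98528984]]
220 [122, 121, 122, 121, 122, 121, 123, 121, 121, 122, 122, 122, 122, 121, 120, 120, 120, 120, 120, 124, 132, 139, 141, 140, 141, 141, 142, 141, 144, 163, 212, 239, 244, 237, 195, 171, 212, 239, 245, 246, 246, 246, 246, 245, 240, 213, 172, 158, 155, 155, 156, 155, 155, 156, 155]
256 [116, 117, 118, 120, 121, 121, 121, 121, 120, 119, 119, 120, 119, 119, 119, 119, 118, 119, 120, 124, 129, 134, 137, 137, 139, 139, 140, 140, 142, 161, 210, 238, 244, 235, 192, 149, 144, 148, 152, 152, 153, 153, 153, 153, 153, 154, 153, 154, 153, 152, 152, 153, 154, 153, 153]
290 [67, 68, 67, 68, 68, 68, 71, 83, 99, 111, 116, 117, 117, 117, 117, 117, 117, 117, 117, 120, 127, 135, 139, 139, 140, 140, 141, 142, 144, 156, 199, 236, 244, 238, 198, 173, 213, 240, 245, 246, 246, 246, 246, 246, 246, 246, 246, 246, 246, 246, 246, 246, 246, 246, 246]
[217, 217, 216, 214, 212, 212, 212, 208, 188, 150, 122, 120, 121, 122, 124, 136, 156, 169, 167, 162, 159, 160, 157, 157, 156, 155, 157, 158, 159, 158, 157, 156, 156, 156, 156, 158, 158, 158, 157, 156, 156, 155, 155, 154, 154] [246, 246, 246, 246, 246, 246, 246, 246, 246, 246, 246, 246, 246, 246, 246, 246, 246, 246, 246, 246, 246, 246, 246, 246, 246, 246, 246, 245, 243, 226, 170, 126, 115, 115, 113, 116, 115, 115, 114, 115, 116, 116, 115, 114, 112]
```

Emit:
send_rows --targets '[[[0.0012, 0.0004, 0, 0, 0.05], [0, 0, 0, 0, 0.05], [0, 0, 0.001, 0, 0.05], [0, 0, 0.0005, 0, 0.05], [0, 0, 0, 0, 0.05]]]'

```text
t: 16.8
tcp_pos: [0.5085, 0.1967, 0.0936]
tcp_rot: [0.0, 0.82, 0.573, 0.001]
contact_force: [-3.0, -1.4, 18.2]
gripper_width: 0.0595
gripper_force: 35.0
```

Emit:
send_rows --targets '[[[0, 0, -0.001, 0, 0.06], [0, 0, 0, 0, 0.075], [0, 0, 0, 0, 0.09], [0, 0, 0, 0, 0.09], [0, 0, 0, 0, 0.09], [0, 0, 0, 0, 0.09], [0, 0, 0, 0, 0.09], [0, 0, -0.04, 0, 0.09], [0, 0, -0.04, 0, 0.09], [-0.03, 0, -0.025, 0, 0.09], [-0.03, 0, 0, 0, 0.09], [0, 0, 0, 0, 0.09]]]'

```text
t: 17.8
tcp_pos: [0.4863, 0.1373, 0.1999]
tcp_rot: [0.001, 0.82, 0.573, 0.0]
contact_force: [0.5, 0.4, 0.4]
gripper_width: 0.0899
gripper_force: 0.0
```

```bash
python3 - <<'E'
from h import *
import pickle
o=observe();print(o["tcp_pos"],o["contact_force"])
p=get_image("wrist");pickle.dump(p,open("w8.pkl","wb"));g=cv2.cvtColor(p["frame"],cv2.COLOR_RGB2GRAY).astype(int)
F=lambda X:np.array([.5062+.9397*X[0]+.342*X[1],.195-.342*X[0]+.9397*X[1],X[2]])
for X in [(-.03,.055,.088),(.03,.055,.088),(.03,-.055,.088),(-.03,-.055,.088),(-.03,.055,.076),(.03,.055,.076)]: print(X,proj(p,F(X))[0].round(1))
c=proj(p,F((0,0,.088)))[0].astype(int);print(c)
np.set_printoptions(linewidth=250)
for r in (c[1]-25,c[1]+20): print(r,g[r,c[0]-65:c[0]+65])
for k in (c[0]-20,c[0]+20): print(k,g[c[1]-85:c[1]-40,k], g[c[1]+40:c[1]+85,k])
E
```

```text
[0.48625771 0.13726431 0.1998568 ] [0.49356679 0.3787079  0.4298222 ]
(-0.03, 0.055, 0.088) [214.6  45.4]
(0.03, 0.055, 0.088) [293.9  45.3]
(0.03, -0.055, 0.088) [289.9 186.1]
(-0.03, -0.055, 0.088) [219.  186.2]
(-0.03, 0.055, 0.076) [216.4  47.9]
(0.03, 0.055, 0.076) [292.1  47.8]
[254 119]
94 [183 182 181 180 181 182 183 184 184 185 184 182 181 181 179 172 153 123 103  99  99  99 100 100 100 100 104 124 173 220 237 239 239 239 238 239 239 239 238 238 239 239 239 238 238 237 237 236 236 236 236 237 237 238 238 239 238 238 238 238 238 237
 236 235 235 235 236 236 237 238 239 239 238 238 238 239 239 238 237 237 238 238 238 239 239 239 239 239 238 237 236 236 236 236 236 236 236 235 235 235 236 236 234 225 191 137 103  95  95  96  95  96  96  97  96  95  95  96  95  94  94  94  93  93
  92  92  93  97 117 165]
139 [174 173 174 175 177 178 178 179 179 179 177 176 177 178 178 178 174 162 138 111  99  98  98  99  99  99  98  99 107 136 190 226 235 235 234 233 233 234 234 233 233 234 235 234 235 234 234 232 232 230 230 231 233 233 233 234 233 233 233 233 233 233
 232 231 230 230 231 232 
[... 285 characters left out ...]
8 101 126 175 220 235 238 239 239 238 238 239 238 238 238 238 238 238 238 238 238 238 238 238 238 238 238 238 238 238 238 238 238 238 238 238 238 238] [127 127 128 127 127 127 127 126 127 127 126 127 127 126 127 126 126 125 126 126 125 126 126 125 121 113 103 101 101 102  99  99  98  98  99 100 100 100 101 101 101 100  99  98  98]
274 [ 56  55  55  55  56  56  56  56  65 106 172 225 239 241 241 241 241 241 241 241 241 241 241 241 241 241 241 241 241 240 240 240 240 240 240 240 240 240 240 240 240 240 240 240 240] [128 129 128 128 128 127 127 127 127 128 127 127 127 126 127 127 127 127 126 126 126 126 126 125 122 114 104  99  99  99  99  99 100 100 100 101 101  99 100  99 100 101 102 102 101]
```

```bash
python3 -c "
from plant import *
print(job_done())"
```

```text
the job is handed in; nothing more can be done
None
```

I handed the job in at about 18 s: the slide is in the next notch out, and the cover was laid flat on the mat, released and re-gripped by its long edges. It now closes the box mouth, with its edges agreeing with the measured rim to about 0.5 mm; no verdict was returned.

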